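# Lock the lid on the parts tumbler

## Robot

A 6-joint arm with a two-finger parallel gripper is mounted at the origin on the work surface. World frame = base frame: x ahead of the robot, y to its left, z up, the work surface at z = 0. Lengths are in m, angles in rad, forces in N, time in s.
With the tool pointing down it reaches from about 0.35 to 0.775 m from the base axis. Payload 5.5 kg.
Tool frame: the origin (TCP) lies on the mounting face of the last link; the fingertips stand 173 mm ahead of it and the grasp point (between the pads) lies 155 mm ahead of it; z points along the fingers, y is the direction in which the jaws open and shut (so a half turn about z gives the same grasp; the last joint's range is limited). The gripper opens to 85 mm and grips with 20 to 120 N. Pads are 22 mm wide; open, the fingers measure 114 mm over their backs; the gripper's body (76 mm by 85 mm) begins 54 mm behind the grasp point. The pads swing forward as they close: fully open they stand 13 mm farther back than shut.
Start: joints at [1.135, 0.313, 0.046, 1.304, 0, 1.431], TCP at [0.168, 0.55, 0.405] pointing down, gripper open.
Joint ranges: [-2.76, 2.76], [-0.86, 1.69], [-1.03, 1.26], [-2.2, 2.34], [-1.47, 1.5], [-3.14, 3.14]. Speed limits (rad/s): [2.57, 2.57, 3.14, 3.14, 3.14, 3.14].

## Interface

Orientations are given as a unit quaternion [w, x, y, z].
In Python, from workcell import * gives the robot as it stands. The module is installed in compiled form; this text tells all that it offers.
- The arm moves only by the shell command python3 -m crank 'ROWS' [FORCE]. ROWS is JSON, a list of rows, each a list of 7 numbers: the shift along the tool's x, y, z in mm, then the turn, a rotation vector about the tool's x, y, z in degrees, then the opening, from 0 (shut) to 1 (fully open). A call has exactly 8 rows; each row shifts and turns the commanded pose from where the row before left it, along the tool's axes as they then stand; what a row does not reach is not made up. A row lasts 1/8 s, in which the tool goes at most 62.5 mm and 10.7 degrees, less where a joint would pass 70% of its speed; a pose out of reach is approached as far as the arm can. A call with a gripper value outside its range is refused whole. The fingers move at their own pace and stop on an object; FORCE is the grip in N (left out, the last holds). Time passes only in rows, so rows that do not move let the fingers close, or fill a call up. It gives the time, the measured TCP pose, the force and the opening at its end, in the units of the state.
- get_state(): the state, without advancing time (a new reading comes with each control period).
- read_camera(name): name is "side" or "top" or "wrist"; returns the picture (400x640x3 uint8, blue, green, red); there is no depth.
- calibration(name): a dict with "fx", "fy", "cx", "cy" (pixels), "extrinsics" (4x4, takes a point from world to camera coordinates). Camera axes: x right, y down, z forward; pixel columns grow to the right and rows downward; lengths in m; the calibration is good to about 2 mm. The wrist camera is an equidistant fisheye: a pixel r from the principal point sees the ray r / f radians off the axis. A picture is of the moment at which its call begins: read the wrist's pose just before it. calibration takes no time and is no camera call; for the wrist camera it gives the pose at the moment of the call.
- hand_in(): hands the job in, once; it reports no verdict.
The state is a dict: "clock": time; "joint_pos": joint angles; "qvel": joint speeds; "tau": joint torques, N m; "tcp_pos": TCP position; "orientation": TCP orientation; "wrist_force": force on the tool from outside, world axes, zero at the start; "ft_torque": the same for the moment, N m; "finger_gap": finger opening in m.
Only numpy, scipy, OpenCV 4.12 (cv2) and the standard library are available. Lean on these libraries where they do the work, as an engineer would, in place of code of your own. Each camera call takes 0.05 s, during which the arm holds its last target.

## Task

Close the small parts tumbler: put the yellow lid on the leaning drum with its two lugs in the two slots, press it down against the sprung seal and twist it clockwise about a quarter turn to its stop, so that it stays locked when you let go. Then swing the steel keeper with the red post in over the lid's rim until it snaps fully home. Leave the other things on the table where they are.

Things in the scene. Friction and masses are not known exactly. Their poses are not given: they have to be found in the camera images.
- lid_bar (a point): Loose lid, 0.2 kg, on the table at the start. Yellow flange (100 mm across, 6 mm thick), black grip bar on top (80 long, 18 wide, 42 mm high), grey plug below (66 mm across, 19 mm deep). This point: middle of the bar, on the lid's axis, 27 mm above the flange's underside, 46 mm above the plug's foot. x along the bar, z up out of the lid. Half a turn makes no difference.
- lid_lug (a point): Outer end of one of the lid's two steel lugs, at the foot of the plug, in line with the bar at +x and -x of lid_bar; each 14 mm wide, 8 mm high, reaching 44 mm from the lid's axis.
- drum_mouth (a point): Centre of the open mouth of the fixed tumbler's blue drum, in the plane of the collar's top face (116 mm across), 148 mm above the table. z points out along the drum's axis, which leans 0.489 rad (28 degrees) from vertical, roughly towards the robot; y is level; x points up the slope, away from the robot. Steel collar 8 mm thick, round hole 72 mm.
- drum_slot (a point): Middle of one of the two lug slots in the steel collar, 41 mm from the axis at +y of drum_mouth (the other at -y); yellow marks beside them. 21 mm wide, reaching 46 mm from the axis. From the slots the pressed lid turns clockwise only (seen looking down onto it), 1.45 rad (83 degrees) to a stop.
- seal_rest (a point): Top of the black sprung seal plate at rest, 11 mm below the mouth. Plug pushes it: 4 N at first, 8 N when the flange meets the collar. The lid turns only while its flange is within 3 mm of the collar. In the last 8 degrees of turn the lugs find pockets: let go there, the lid springs up until flange and collar are about 5.5 mm apart and is held so.
- keeper (a joint): Keeper: flat steel arm (60 x 16 mm) beside the mouth, swinging 15 to 21 mm above the collar's face about a pivot parallel to the drum's axis. 0: open, arm pointing from the pivot along -x of drum_mouth; 1.5 rad: home, along +y, over the lid's rim (turns clockwise, seen looking down on the mouth). Starts between 0 and 0.4. The bar of an unturned lid blocks it.
- keeper_post (a point): Middle of the round red post on the keeper's free end: 14 mm across, 36 mm high, parallel to the drum's axis, from 21 to 57 mm above the collar's face (this point 39 mm), 42 mm from the pivot's axis.
- keeper_pivot (a point): Point on the keeper's pivot axis level with keeper_post: x 0, y -85, z 39 mm in the axes of drum_mouth. Slight friction (0.01 N m) keeps the keeper where it is left; from about 0.9 rad a sprung ball detent resists with up to about 0.1 N m, and past about 1.3 rad it pushes the keeper on to its end stop at 1.5 rad and holds it.
- wheel_a: Bystander: black ribbed rubber wheel lying flat, 86 mm across, 40 mm high; origin at the centre of its underside.
- wheel_b: Bystander: a second wheel like wheel_a.
- driver: Bystander: red-handled hex driver lying flat, 180 mm long along its x, 26 mm thick; origin on the table under its middle.
- pinion: Bystander: steel pinion gear, 40 mm across, 22 mm high; origin at the centre of its underside.
- gauge: Bystander: squat orange stepped ride height gauge, 90 x 60 x 33 mm; origin at the centre of its underside.
Mind the look-alikes: they are no part of the job. What is shaped like the part that bears lid_bar but green or white is not meant.

How it is judged:
By the outcome, as a careful person would: the job done as asked, in the order asked, and still so for the second after the job is handed in, with the robot touching nothing.
It also fails if it takes over 58 s, if anything falls off the work surface, if the arm or the gripper's body presses on something with over 40 N, if the wrist force passes 120 N, or if a joint passes its speed limit or range.

## Working session

There is one attempt and no reset: what is moved stays moved. The work goes in short steps, Python scripts to look and compute and a shell command to move; the robot and the scene stay as the last step left them, time stands still between calls to the robot, and variables do not carry over. Pictures are saved under pics/ and viewed, and the job is handed in when it is done.

```bash
ls; mkdir -p pics; python3 - <<'E'
from workcell import *
import cv2
print(get_state())
for n in ("side","top","wrist"):
    c=calibration(n); print(n,c)
    cv2.imwrite(f"pics/{n}0.png",read_camera(n))
E
```

```text
pics
{'clock': 0.0, 'joint_pos': array([ 1.13536773e+00,  3.14050327e-01,  4.49647567e-02,  1.30359405e+00,
       -1.53268288e-05,  1.43121140e+00]), 'qvel': array([ 0.00126345,  0.0001248 ,  0.00013529, -0.00104203,  0.00101551,
        0.00155062]), 'tau': array([-6.90024135e-04, -4.80626929e+01,  2.98534173e+01,  1.92019099e-02,
       -1.29031991e-04, -1.56970782e-05]), 'tcp_pos': array([0.16756034, 0.54984295, 0.40377434]), 'orientation': array([-2.59666138e-04,  1.47382912e-01,  9.89079062e-01, -9.05167350e-04]), 'wrist_force': array([ 0.81477724, -0.31789758,  0.22691134]), 'ft_torque': array([-0.03041822, -0.03794697,  0.01131481]), 'finger_gap': 0.08554022876830865}
side {'fx': 382.824833516336, 'fy': 382.824833516336, 'cx': 320.71619017266545, 'cy': 198.60785809887275, 'extrinsics': array([[ 0.99321088, -0.11504189, -0.01724878, -0.56884305],
       [-0.08532614, -0.61968141, -0.78020151,  0.14870735],
       [ 0.07906711,  0.7763764 , -0.6252904 ,  1.09961502],
       [ 0.        ,  0.        ,  0.        ,  1.        ]])}
top {'fx': 474.80686033122913, 'fy': 474.80686033122913, 'cx': 321.58643524954033, 'cy': 195.2641678787274, 'extrinsics': array([[ 7.03470941e-03, -9.99974666e-01,  1.08626771e-03,
        -3.33271514e-02],
       [-9.96110882e-01, -7.10292847e-03, -8.78217494e-02,
         5.83903953e-01],
       [ 8.78272402e-02, -4.64242601e-04, -9.96135613e-01,
         1.26600787e+00],
       [ 0.00000000e+00,  0.00000000e+00,  0.00000000e+00,
         1.00000000e+00]])}
wrist {'fx': 309.70691628693146, 'fy': 309.70691628693146, 'cx': 314.30800441190036, 'cy': 195.605953536313, 'extrinsics': array([[ 0.29302428,  0.95610208, -0.00236512, -0.57315068],
       [ 0.9055203 , -0.27672642,  0.32164494, -0.04012618],
       [ 0.30687091, -0.09639144, -0.9468574 ,  0.38229036],
       [ 0.        ,  0.        ,  0.        ,  1.        ]])}
```

View pics/side0.png

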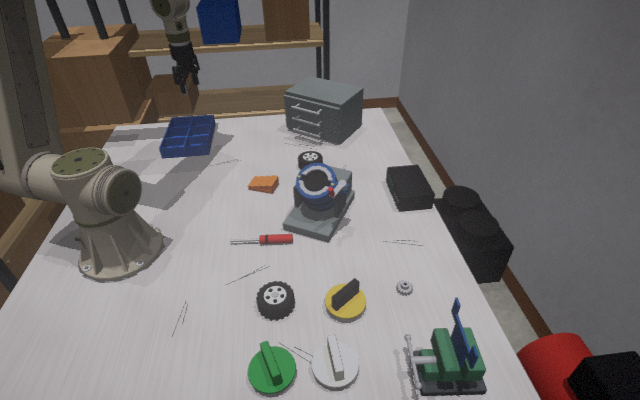

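View pics/top0.png

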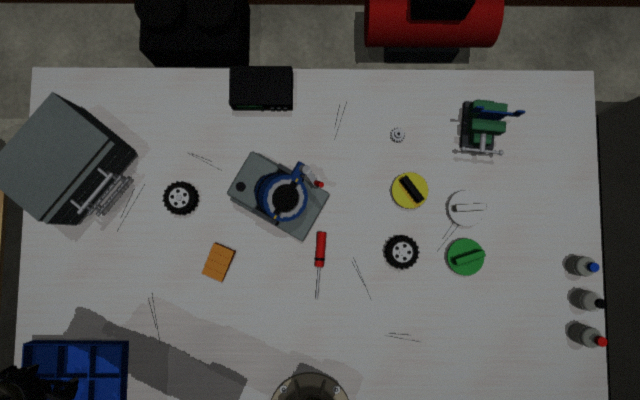

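View pics/wrist0.png

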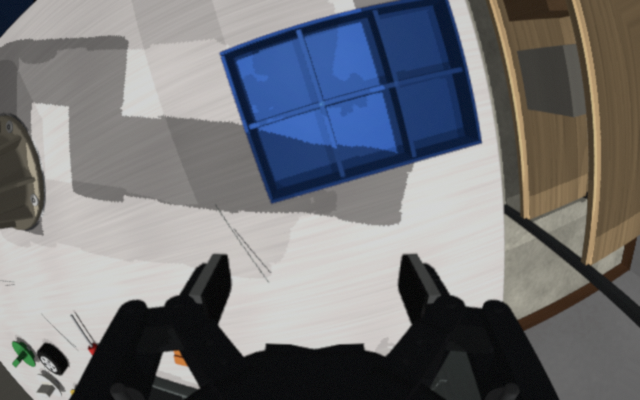

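Three lid-shaped candidates in the top view: yellow (410,190), white (467,208) and green (465,257). The yellow one with the black bar fits the description, so I'll confirm it in enlarged crops along with the drum.

```bash
python3 - <<'E'
import cv2
import numpy as np
t=cv2.imread("pics/top0.png"); s=cv2.imread("pics/side0.png")
a=cv2.resize(t[160:220,370:450],(400,300),interpolation=cv2.INTER_CUBIC)
b=cv2.resize(s[270:330,305:385],(400,300),interpolation=cv2.INTER_CUBIC)
c=cv2.resize(t[150:240,225:345][:, :120],(400,300),interpolation=cv2.INTER_CUBIC)
d=cv2.resize(s[155:245,270:390][:, :120],(400,300),interpolation=cv2.INTER_CUBIC)
cv2.imwrite("pics/crop1.png",np.vstack([np.hstack([a,b]),np.hstack([c,d])]))
E
```

```text
(no output)
```

View pics/crop1.png

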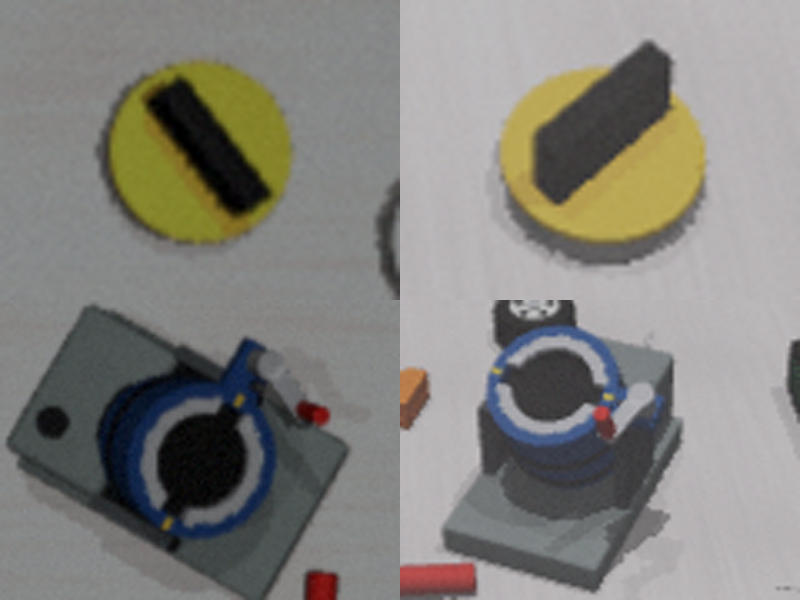

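The top-left and top-right crops show the yellow flange with a black bar, top view about (410,190) and side view about (345,300), so that is the lid. The bottom crops show the drum mouth with two yellow marks at top px ~(296,180) and (275,217), and the keeper arm with its red post at top px ~(319,184). Next I'll fit the poses.

```bash
cat > h.py <<'E'
import numpy as np, cv2
from scipy.optimize import minimize, least_squares
from scipy.spatial.transform import Rotation as R
def proj(c,P,fish=False):
    E=c["extrinsics"]; p=np.atleast_2d(P)@E[:3,:3].T+E[:3,3]
    if fish:
        r=np.hypot(p[:,0],p[:,1]); th=np.arctan2(r,p[:,2]); k=th/np.maximum(r,1e-9)
        return np.c_[c["fx"]*p[:,0]*k+c["cx"],c["fy"]*p[:,1]*k+c["cy"]]
    return np.c_[c["fx"]*p[:,0]/p[:,2]+c["cx"],c["fy"]*p[:,1]/p[:,2]+c["cy"]]
def tri(obs):  # [(calib,uv)]
    def f(X): return np.concatenate([proj(c,X)[0]-uv for c,uv in obs])
    s=least_squares(f,[.5,0,.1]); return s.x,s.fun
def drumR(yaw): # yaw: heading of drum x (horizontal part), z leans away from it
    t=0.489; h=np.array([np.cos(yaw),np.sin(yaw),0]); u=np.array([0,0,1.])
    z=np.cos(t)*u-np.sin(t)*h; x=np.cos(t)*h+np.sin(t)*u
    return np.c_[x,np.cross(z,x),z]
E
python3 - <<'E'
from workcell import *
from h import *
C={n:calibration(n) for n in("side","top")}
I={n:cv2.imread(f"pics/{n}0.png") for n in C}
roi={"top":(370,160,450,220),"side":(305,265,385,335)}
M={}
for n in C:
    x0,y0,x1,y1=roi[n]; hsv=cv2.cvtColor(I[n],cv2.COLOR_BGR2HSV)
    y=((hsv[...,0]>20)&(hsv[...,0]<36)&(hsv[...,1]>90)).astype(np.uint8)
    b=(hsv[...,2]<75).astype(np.uint8)
    m=np.zeros_like(y);m[y0:y1,x0:x1]=1
    k,l,st,_=cv2.connectedComponentsWithStats(y*m); j=1+np.argmax(st[1:,4]); Y=(l==j)
    ys,xs=np.nonzero(Y); print(n,Y.sum(),xs.min(),xs.max(),ys.min(),ys.max())
    M[n]=Y
th=np.linspace(0,2*np.pi,60)
def pred(c,p):
    x,y,a=p; S=8
    def hull(P):
        q=(proj(c,P)*S); m=np.zeros((400,640),np.uint8)
        cv2.fillConvexPoly(m,cv2.convexHull(np.round(q*4).astype(np.int32)),1) if 0 else None
        h=cv2.convexHull(q.astype(np.float32)).reshape(-1,2)
        return h
    circ=np.c_[x+.05*np.cos(th),y+.05*np.sin(th)]
    F=hull(np.vstack([np.c_[circ,0*th+z] for z in(.019,.025)]))
    ca,sa=np.cos(a),np.sin(a)
    B=[[x+u*ca-v*sa,y+u*sa+v*ca,z] for u in(-.04,.04) for v in(-.009,.009) for z in(.025,.067)]
    B=hull(np.array(B))
    return F,B
def cost(p):
    e=0
    for n in C:
        x0,y0,x1,y1=roi[n]; S=8
        F,B=pred(C[n],p)
        m=np.zeros(((y1-y0)*S,(x1-x0)*S),np.uint8)
        o=np.array([x0,y0])*S-S/2
        sh=lambda q:np.round((q-o)*16).astype(np.int32)
        cv2.fillPoly(m,[sh(F)],255,shift=4); cv2.fillPoly(m,[sh(B)],0,shift=4)
        m=cv2.resize(m,(x1-x0,y1-y0),interpolation=cv2.INTER_AREA)/255.
        e+=np.abs(m-M[n][y0:y1,x0:x1]).sum()
    return e
# init from top
c=C["top"];ys,xs=np.nonzero(M["top"]);uv=np.array([(xs.min()+xs.max())/2,(ys.min()+ys.max())/2])
s=least_squares(lambda q:proj(c,[q[0],q[1],.025])[0]-uv,[.5,0]);print(s.x)
best=None
for a0 in np.arange(0,np.pi,.3):
    r=minimize(cost,[*s.x,a0],method="Nelder-Mead",options=dict(initial_simplex=[[*s.x,a0],[s.x[0]+.004,s.x[1],a0],[s.x[0],s.x[1]+.004,a0],[s.x[0],s.x[1],a0+.2]],xatol=1e-4,fatol=.01))
    if best is None or r.fun<best.fun: best=r
print("lid",best.x,np.degrees(best.x[2]),best.fun)
# drum marks
for n,r in(("top",(225,150,345,240)),("side",(270,155,390,245))):
    x0,y0,x1,y1=r; hsv=cv2.cvtColor(I[n],cv2.COLOR_BGR2HSV)[y0:y1,x0:x1].astype(int)
    y=((hsv[...,0]>15)&(hsv[...,0]<36)&(hsv[...,1]>80)&(hsv[...,2]>60)).astype(np.uint8)
    k,l,st,ce=cv2.connectedComponentsWithStats(y)
    print(n,"yellow",[(ce[i]+[x0,y0],st[i,4]) for i in range(1,k)])
    rd=(((hsv[...,0]<8)|(hsv[...,0]>172))&(hsv[...,1]>120)).astype(np.uint8)
    k,l,st,ce=cv2.connectedComponentsWithStats(rd)
    print(n,"red",[(ce[i]+[x0,y0],st[i,4],st[i,:4]) for i in range(1,k)])
E
```

```text
side 733 325 365 284 318
top 837 392 427 172 208
[ 0.60029736 -0.26866741]
lid [ 0.60083484 -0.26765221  0.6995118 ] 40.07907381334222 242.94901960784316
top yellow [(array([296., 180.]), np.int32(7)), (array([274.88888889, 216.44444444]), np.int32(9))]
top red [(array([318.66666667, 183.51111111]), np.int32(45), array([89, 31, 10,  6], dtype=int32)), (array([285., 193.]), np.int32(1), array([60, 43,  1,  1], dtype=int32)), (array([290., 196.]), np.int32(1), array([65, 46,  1,  1], dtype=int32)), (array([279., 198.]), np.int32(1), array([54, 48,  1,  1], dtype=int32)), (array([295., 203.]), np.int32(1), array([70, 53,  1,  1], dtype=int32)), (array([292., 207.]), np.int32(1), array([67, 57,  1,  1], dtype=int32)), (array([320.94366197, 235.54929577]), np.int32(71), array([92, 82,  9,  8], dtype=int32))]
side yellow [(array([270., 176.]), np.int32(1)), (array([298.33333333, 175.66666667]), np.int32(3)), (array([331.8, 183.6]), np.int32(5))]
side red [(array([330.25 , 188.625]), np.int32(16), array([58, 32,  5,  4], dtype=int32)), (array([280.7080292 , 237.42335766]), np.int32(137), array([ 0, 79, 22,  8], dtype=int32))]
```

```bash
cat > ov.py <<'E'
from workcell import *
from h import *
C={n:calibration(n) for n in("side","top")}
I={n:cv2.imread(f"pics/{n}0.png") for n in C}
A,ra=tri([(C["top"],[296,180]),(C["side"],[331.8,183.6])])
B,rb=tri([(C["top"],[274.9,216.4]),(C["side"],[298.3,175.7])])
print(A,ra,B,rb,np.linalg.norm(A-B)); 
# joint fit: centre xy (z=.148), yaw, mark radius
obs=[("top",-1,[296,180]),("side",-1,[331.8,183.6]),("top",1,[274.9,216.4]),("side",1,[298.3,175.7])]
def f(p):
    o=np.array([p[0],p[1],.148]);Rm=drumR(p[2])
    return np.concatenate([proj(C[n],o+Rm@[0,s*p[3],0])[0]-uv for n,s,uv in obs])
d=A-B; m=(A+B)/2
yaw0=np.arctan2(-(B-A)[0],(B-A)[1])
s=least_squares(f,[m[0],m[1],yaw0,.05]); print(s.x,np.degrees(s.x[2]),s.fun)
# keeper
o=np.array([s.x[0],s.x[1],.148]);Rm=drumR(s.x[2])
P,rp=tri([(C["top"],[318.7,183.5]),(C["side"],[330.2,188.6])])
print("post",P,rp,"in drum",Rm.T@(P-o))
th=np.linspace(0,2*np.pi,72)
out=[]
for n,r in(("top",(225,150,345,240)),("side",(270,155,390,245))):
    x0,y0,x1,y1=r; im=cv2.resize(I[n][y0:y1,x0:x1],None,fx=6.6,fy=6.6,interpolation=cv2.INTER_CUBIC)
    for rad,col in((.036,(0,255,0)),(.058,(0,0,255))):
        q=(proj(C[n],o+np.c_[rad*np.cos(th),rad*np.sin(th),0*th]@Rm.T)-[x0-.5,y0-.5])*6.6
        cv2.polylines(im,[q.astype(np.int32)],True,col,1)
    out.append(im)
cv2.imwrite("pics/ov0.png",cv2.resize(np.vstack(out),(400,600))if 0 else cv2.resize(np.hstack(out),(800,300)))
cv2.imwrite("pics/ov0t.png",out[0]);cv2.imwrite("pics/ov0s.png",out[1])
E
python3 ov.py
```

```text
[0.61055102 0.03413111 0.15094294] [ 0.0042876  -0.07376558 -0.08375044  0.01220624] [0.52004784 0.08459888 0.1518405 ] [-0.00111642  0.11808658  0.13929508 -0.01639751] 0.10362735102495083
[0.56552957 0.0605254  1.05988284 0.05198718] 60.72681332471314 [-0.32595041 -0.06503678 -0.01726173  0.63717215 -0.39787183  0.12749748
  0.2234199   0.79303808]
post [ 0.59895417 -0.02196426  0.17674892] [-0.00505865  0.09210301  0.10102114 -0.01453683] in drum [-0.03558967 -0.06949154  0.05150291]
```

View pics/ov0t.png

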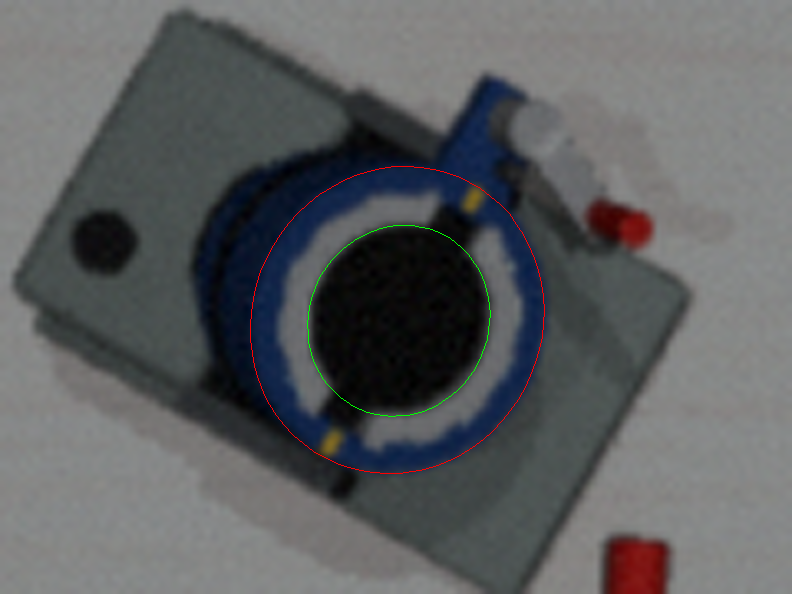

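View pics/ov0s.png

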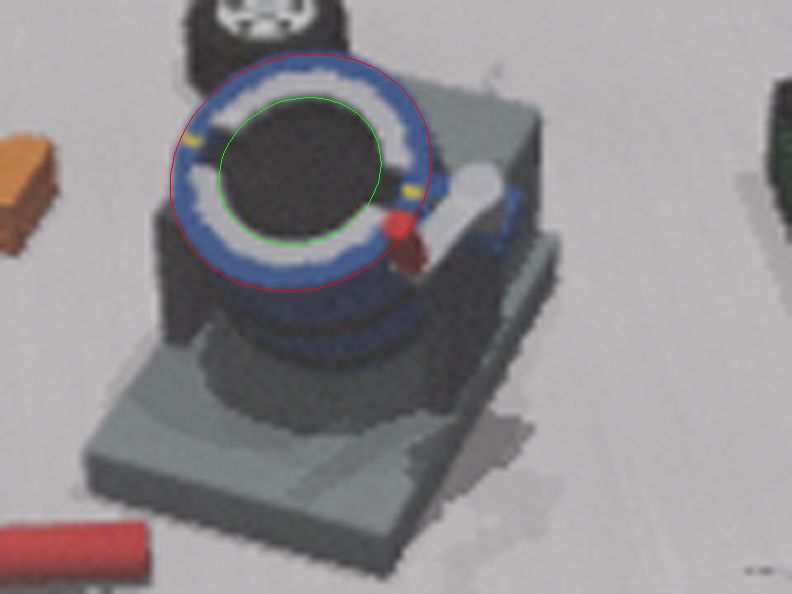

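Both overlays match the collar edge and hole rims to within a pixel or two: hole centre about top (286,198) and side (316,181). The keeper sits at about 0.4 rad. I'll write a row calculator, then move above the lid.

```bash
cat > plan.py <<'E'
from workcell import *
from h import *
def quat(R_): return R_
def cur():
    s=get_state(); q=s["orientation"]; return s["tcp_pos"],R.from_quat([q[1],q[2],q[3],q[0]]),s
def rows(p0,R0,p1,R1,n,g,dig=1,show=True):
    rv=(R0.inv()*R1).as_rotvec(degrees=True)/n; rv=np.round(rv,dig)
    p=np.array(p0,float);Rc=R0;out=[]
    for i in range(n):
        tgt=np.array(p0)+(np.array(p1)-p0)*(i+1)/n
        d=np.round(Rc.inv().apply(tgt-p)*1000,0 if i<n-1 else 1)
        p=p+Rc.apply(d/1000); Rc=Rc*R.from_rotvec(rv,degrees=True)
        out.append([*d,*rv,g])
    if show:
        for i in range(0,n,8): print("["+",".join("["+",".join("%g"%(v+0) for v in r)+"]" for r in out[i:i+8])+"]")
        print("end err mm",(p-p1)*1000,"rot deg",(Rc.inv()*R1).magnitude()*57.3)
    return out
def down(yawx): # tool down, tool x heading yawx (deg)
    c,s=np.cos(np.radians(yawx)),np.sin(np.radians(yawx))
    return R.from_matrix(np.c_[[c,s,0],[s,-c,0],[0,0,-1]])
LID=np.array([0.6008,-0.2677]);LIDYAW=40.08
E
python3 - <<'E'
from plan import *
p,r,s=cur()
rows(np.array([.168,.55,.405]),r,[*LID,.33],down(LIDYAW+180),16,1)
E
```

```text
[[-41,-41,5,0,0,-3.6,1],[-38,-43,4,0,0,-3.6,1],[-35,-46,5,0,0,-3.6,1],[-33,-48,5,0,0,-3.6,1],[-29,-50,5,0,0,-3.6,1],[-26,-52,4,0,0,-3.6,1],[-23,-53,5,0,0,-3.6,1],[-19,-54,5,0,0,-3.6,1]]
[[-16,-56,5,0,0,-3.6,1],[-13,-56,4,0,0,-3.6,1],[-9,-57,5,0,0,-3.6,1],[-5,-58,5,0,0,-3.6,1],[-2,-58,5,0,0,-3.6,1],[2,-57,4,0,0,-3.6,1],[6,-58,5,0,0,-3.6,1],[9.2,-57,4.8,0,0,-3.6,1]]
end err mm [ 0.03734896 -0.00219132 -0.0428623 ] rot deg 0.5765115510252464
```

```bash
python3 -m crank '[[-41,-41,5,0,0,-3.6,1],[-38,-43,4,0,0,-3.6,1],[-35,-46,5,0,0,-3.6,1],[-33,-48,5,0,0,-3.6,1],[-29,-50,5,0,0,-3.6,1],[-26,-52,4,0,0,-3.6,1],[-23,-53,5,0,0,-3.6,1],[-19,-54,5,0,0,-3.6,1]]' 60; python3 -m crank '[[-16,-56,5,0,0,-3.6,1],[-13,-56,4,0,0,-3.6,1],[-9,-57,5,0,0,-3.6,1],[-5,-58,5,0,0,-3.6,1],[-2,-58,5,0,0,-3.6,1],[2,-57,4,0,0,-3.6,1],[6,-58,5,0,0,-3.6,1],[9.2,-57,4.8,0,0,-3.6,1]]'
python3 - <<'E'
from plan import *
import json
cc=calibration("wrist"); im=read_camera("wrist"); cv2.imwrite("pics/w1.png",im)
p,r,s=cur(); print(p,r.as_matrix(),s["joint_pos"],s["clock"])
x,y=LID; a=np.radians(LIDYAW); th=np.linspace(0,6.3,60)
q=proj(cc,np.c_[x+.05*np.cos(th),y+.05*np.sin(th),0*th+.025],True)
cv2.polylines(im,[q.astype(int).astype(np.int32)],True,(0,0,255),1)
B=np.array([[x+u*np.cos(a)-v*np.sin(a),y+u*np.sin(a)+v*np.cos(a),.067] for u,v in((-.04,-.009),(.04,-.009),(.04,.009),(-.04,.009))])
cv2.polylines(im,[proj(cc,B,True).astype(np.int32)],True,(0,255,0),1)
cv2.imwrite("pics/w1o.png",im)
E
```

```text
clock: 1.15
tcp_pos: [0.3843, 0.1395, 0.3666]
orientation: [0.0, -0.104, 0.995, 0.0]
wrist_force: [1.4, -0.4, -0.3]
finger_gap: 0.0858
clock: 2.15
tcp_pos: [0.6011, -0.2694, 0.3283]
orientation: [-0.0, -0.348, 0.937, 0.0]
wrist_force: [0.7, 0.4, 0.3]
finger_gap: 0.0856
[ 0.60339533 -0.27558243  0.32585531] [[-0.75903089 -0.65105339  0.00126004]
 [-0.65105338  0.75902427 -0.00341276]
 [ 0.00126549 -0.00341074 -0.99999338]] [-0.54888827  0.51372772  0.15522437  1.20943745 -0.00225403 -1.25786575] 2.2
```

View pics/w1o.png

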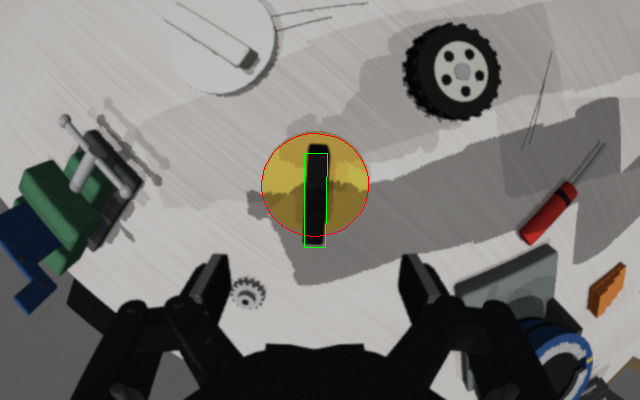

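The overshoot shows the arm was still settling. The rim ring matches the yellow flange around (315,185). I'll repeat the check with the arm still and the full bar hull drawn.

```bash
python3 - <<'E'
from plan import *
for k in range(3): read_camera("wrist"); 
p0,_,s=cur();print(p0,s["qvel"].round(3))
cc=calibration("wrist"); im=read_camera("wrist"); cv2.imwrite("pics/w2.png",im)
p,r,s=cur(); print(p,r.as_quat(),s["joint_pos"],s["clock"])
x,y=LID; a=np.radians(LIDYAW); th=np.linspace(0,6.3,60)
q=proj(cc,np.c_[x+.05*np.cos(th),y+.05*np.sin(th),0*th+.025],True)
cv2.polylines(im,[q.astype(int).astype(np.int32)],True,(0,0,255),1)
for z,c in((.067,(0,255,0)),(.025,(255,0,255))):
  B=np.array([[x+u*np.cos(a)-v*np.sin(a),y+u*np.sin(a)+v*np.cos(a),z] for u,v in((-.04,-.009),(.04,-.009),(.04,.009),(-.04,.009))])
  cv2.polylines(im,[proj(cc,B,True).astype(np.int32)],True,c,1)
cv2.imwrite("pics/w2o.png",cv2.resize(im[110:260,220:420],None,fx=4,fy=4))
E
```

```text
[ 0.60036673 -0.26857802  0.32720026] [ 0.029 -0.042 -0.033  0.007  0.002  0.002]
[ 0.60013326 -0.26749283  0.32791683] [-3.46955258e-01  9.37880957e-01  1.01207875e-03 -5.78535609e-04] [-5.41420816e-01  5.02994017e-01  1.42885511e-01  1.21299113e+00
  3.61677765e-04 -1.25006722e+00] 2.4
```

View pics/w2o.png

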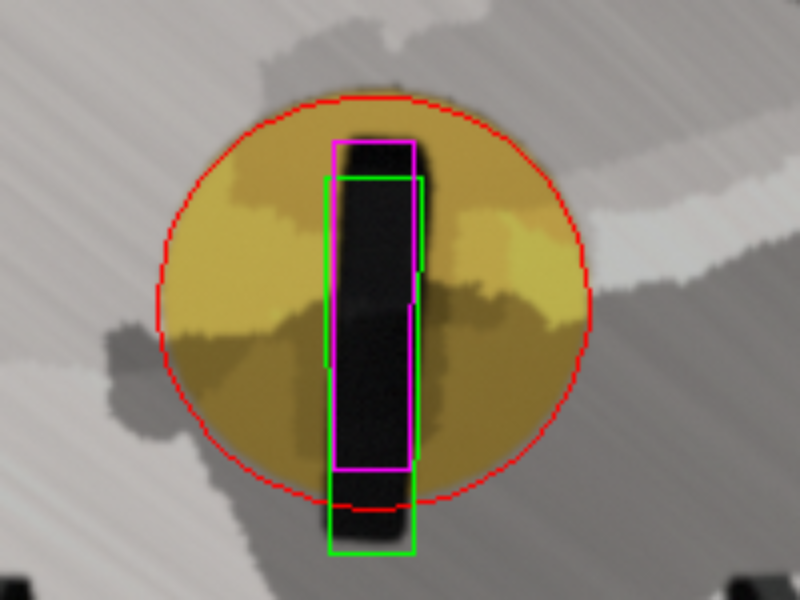

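The rim matches within about 1 px, but the bar looks roughly 2–3° off. I'll refit the lid in this wrist picture.

```bash
python3 - <<'E'
from plan import *
cc=calibration("wrist"); im=cv2.imread("pics/w2.png")
hsv=cv2.cvtColor(im,cv2.COLOR_BGR2HSV); x0,y0,x1,y1=245,120,385,252
Mb=(hsv[...,2]<48)[y0:y1,x0:x1]; Mf=((hsv[...,1]>90)&(hsv[...,0]>15)&(hsv[...,0]<40)|(hsv[...,2]<48))[y0:y1,x0:x1]
print(Mb.sum(),Mf.sum())
th=np.linspace(0,6.28,90); S=8;o=np.array([x0,y0])*S-S/2
def mask(P):
    h=cv2.convexHull((proj(cc,P,True)*S-o).astype(np.float32)).reshape(-1,2)
    m=np.zeros(((y1-y0)*S,(x1-x0)*S),np.uint8); cv2.fillPoly(m,[np.round(h*16).astype(np.int32)],255,shift=4)
    return cv2.resize(m,(x1-x0,y1-y0),interpolation=cv2.INTER_AREA)/255.
def cb(p):
    x,y,a=p;B=np.array([[x+u*np.cos(a)-v*np.sin(a),y+u*np.sin(a)+v*np.cos(a),z] for u in(-.04,.04) for v in(-.009,.009) for z in (.025,.067)])
    return np.abs(mask(B)-Mb).sum()
def cf(p):
    x,y=p;return np.abs(np.maximum(mask(np.c_[x+.05*np.cos(th),y+.05*np.sin(th),0*th+.025]),Mb)-Mf).sum()
def nm(f,p,d): return minimize(f,p,method="Nelder-Mead",options=dict(initial_simplex=[p]+[np.array(p)+np.eye(len(p))[i]*d[i] for i in range(len(p))],xatol=1e-5,fatol=.01))
r=nm(cb,[*LID,.67],[.004,.004,.1]);print(r.x,np.degrees(r.x[2]),r.fun)
r=nm(cf,[*LID],[.004,.004]);print(r.x,r.fun)
E
```

```text
2061 8771
[ 0.59999577 -0.2673191   0.65662202] 37.62167056967228 276.1647058823529
[ 0.59922844 -0.26814422] 179.09411764705882
```

```bash
python3 - <<'E'
from plan import *
p,r,s=cur();print(p)
rows(p,r,[.5999,-.2676,.2045],down(37.6+180),7,1)
E
```

```text
[ 0.60013326 -0.26749283  0.32791683]
[[0,0,18,0,0,0.4,1],[0,0,17,0,0,0.4,1],[0,0,18,0,0,0.4,1],[0,0,18,0,0,0.4,1],[0,0,17,0,0,0.4,1],[0,0,18,0,0,0.4,1],[0.2,-0.2,17.4,0,0,0.4,1]]
end err mm [-0.02079148  0.0110432   0.0168082 ] rot deg 0.2425483603706243
```

```bash
python3 -m crank '[[0,0,18,0,0,0.4,1],[0,0,18,0,0,0.4,1],[0,0,18,0,0,0.4,1],[0,0,18,0,0,0.4,1],[0,0,18,0,0,0.4,1],[0,0,18,0,0,0.4,1],[0,0,15,0,0,0.4,1],[0,0,0,0,0,0,1]]' 60; python3 -m crank '[[0,0,0,0,0,0,0],[0,0,0,0,0,0,0],[0,0,0,0,0,0,0],[0,0,0,0,0,0,0],[0,0,0,0,0,0,0],[0,0,0,0,0,0,0],[0,0,0,0,0,0,0],[0,0,0,0,0,0,0]]' 80
python3 - <<'E'
from plan import *
p,r,s=cur();print(p,r.as_matrix(),s["joint_pos"],s["finger_gap"],s["wrist_force"])
cv2.imwrite("pics/w3.png",read_camera("wrist"))
E
```

```text
clock: 3.4
tcp_pos: [0.5999, -0.2668, 0.2045]
orientation: [-0.001, -0.325, 0.946, 0.001]
wrist_force: [-0.4, 0.2, 0.4]
finger_gap: 0.0853
clock: 4.4
tcp_pos: [0.6008, -0.2677, 0.2064]
orientation: [0.0, -0.324, 0.946, -0.0]
wrist_force: [0.1, -0.9, 5.5]
finger_gap: 0.0167
[ 0.60078813 -0.26768595  0.20641005] [[-7.89599774e-01 -6.13621398e-01  9.88250485e-04]
 [-6.13622009e-01  7.89599763e-01 -4.94634843e-04]
 [-4.76803825e-04 -9.96975808e-04 -9.99999389e-01]] [-5.41103632e-01  5.85278688e-01 -3.20091667e-02  9.52406624e-01
  8.50586301e-05 -1.20174304e+00] 0.01671426390107915 [ 0.1074918  -0.93946025  5.48392393]
```

View pics/w3.png

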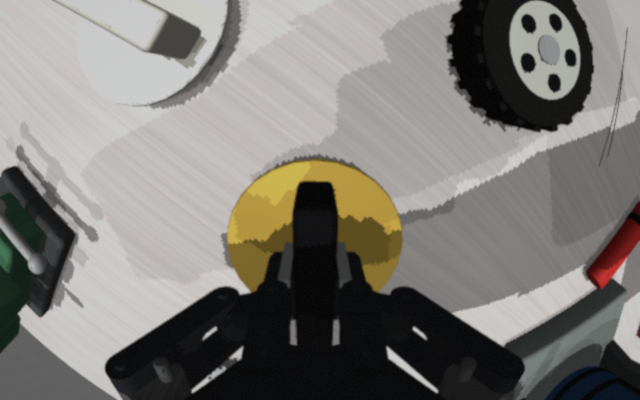

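The lid is gripped: bar between the pads, centred at column 315, gap 16.7 mm. Next I'll lift it and move to a waypoint on the drum axis.

```bash
cat >> plan.py <<'E'
O=np.array([.5655,.0605,.148]); DR=drumR(1.0599); GZ=.1604
def tool_at(h,turn=0,off=(0,0)): # flange underside h (m) above collar; turn deg clockwise from slot
    Rt=R.from_matrix(np.c_[DR[:,1],DR[:,0],-DR[:,2]])*R.from_euler('z',turn,degrees=True)
    return O+DR@np.array([off[0],off[1],h+.027+GZ]),Rt
E
python3 - <<'E'
from plan import *
p,r,s=cur()
p=p+[0,0,.192]
P,Rt=tool_at(.09); print(P,Rt.as_matrix())
rows(p,r,P,Rt,12,0)
E
```

```text
[ 0.50178528 -0.05316748  0.39288956] [[-8.72306591e-01  4.31654771e-01  2.29685372e-01]
 [ 4.88959315e-01  7.70074913e-01  4.09760194e-01]
 [ 1.38777878e-17  4.69743320e-01 -8.82803043e-01]]
[[-4,19,0,-2.1,-1.4,5.5,0],[-3,20,2,-2.1,-1.4,5.5,0],[-1,19,2,-2.1,-1.4,5.5,0],[2,20,2,-2.1,-1.4,5.5,0],[3,19,4,-2.1,-1.4,5.5,0],[5,19,4,-2.1,-1.4,5.5,0],[7,17,4,-2.1,-1.4,5.5,0],[9,17,5,-2.1,-1.4,5.5,0]]
[[10,16,5,-2.1,-1.4,5.5,0],[12,15,6,-2.1,-1.4,5.5,0],[14,13,6,-2.1,-1.4,5.5,0],[14.4,11.5,5.6,-2.1,-1.4,5.5,0]]
end err mm [ 0.02927242 -0.05030156 -0.04155913] rot deg 0.6777350824403594
```

```bash
python3 -m crank '[[0,0,-48,0,0,0,0],[0,0,-48,0,0,0,0],[0,0,-48,0,0,0,0],[0,0,-48,0,0,0,0],[-4,19,0,-2.1,-1.4,5.5,0],[-3,20,2,-2.1,-1.4,5.5,0],[-1,19,2,-2.1,-1.4,5.5,0],[2,20,2,-2.1,-1.4,5.5,0]]' 80; python3 -m crank '[[3,19,4,-2.1,-1.4,5.5,0],[5,19,4,-2.1,-1.4,5.5,0],[7,17,4,-2.1,-1.4,5.5,0],[9,17,5,-2.1,-1.4,5.5,0],[10,16,5,-2.1,-1.4,5.5,0],[12,15,6,-2.1,-1.4,5.5,0],[14,13,6,-2.1,-1.4,5.5,0],[14,12,6,-2.1,-1.4,5.5,0]]'
python3 - <<'E'
from plan import *
for k in range(4): read_camera("wrist")
p,r,s=cur();cc=calibration("wrist");im=read_camera("wrist")
print(p,s["joint_pos"],s["finger_gap"],s["wrist_force"],s["qvel"].round(3))
P,Rt=tool_at(.09);print((p-P)*1000,np.degrees((r.inv()*Rt).as_rotvec()))
cv2.imwrite("pics/w4.png",im);cv2.imwrite("pics/t4.png",read_camera("top"));cv2.imwrite("pics/s4.png",read_camera("side"))
th=np.linspace(0,6.3,90)
for rad,c in((.036,(0,255,0)),(.058,(0,0,255))):
    q=proj(cc,O+np.c_[rad*np.cos(th),rad*np.sin(th),0*th]@DR.T,True); cv2.polylines(im,[q.astype(np.int32)],True,c,1)
cv2.imwrite("pics/w4o.png",im)
E
```

```text
clock: 5.45
tcp_pos: [0.5665, -0.1953, 0.3948]
orientation: [0.021, -0.135, 0.987, 0.086]
wrist_force: [-0.5, 0.5, -1.8]
finger_gap: 0.0168
clock: 6.45
tcp_pos: [0.5012, -0.052, 0.3909]
orientation: [0.061, 0.25, 0.936, 0.239]
wrist_force: [-0.5, -0.4, -2.2]
finger_gap: 0.0167
[ 0.50172717 -0.05248829  0.39170865] [-0.38554093  0.1303072  -0.25905772  1.11271472  0.49330082  0.14717197] 0.016670578076991627 [ 0.21787026 -0.59557259 -2.90852868] [-0.011  0.012  0.026  0.002  0.003  0.003]
[-0.05810288  0.67918485 -1.18091309] [ 0.49697713  0.04458523 -0.24693712]
```

View pics/w4o.png

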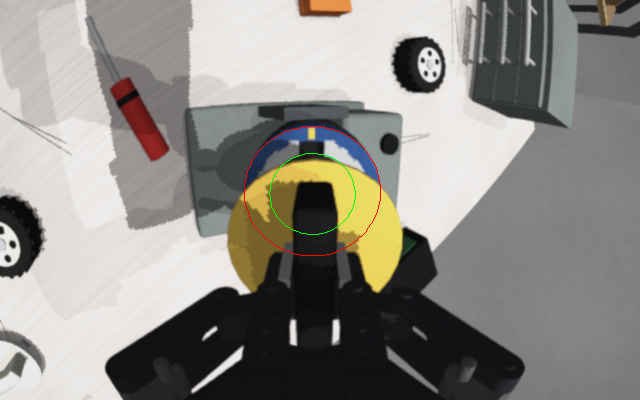

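View pics/s4.png

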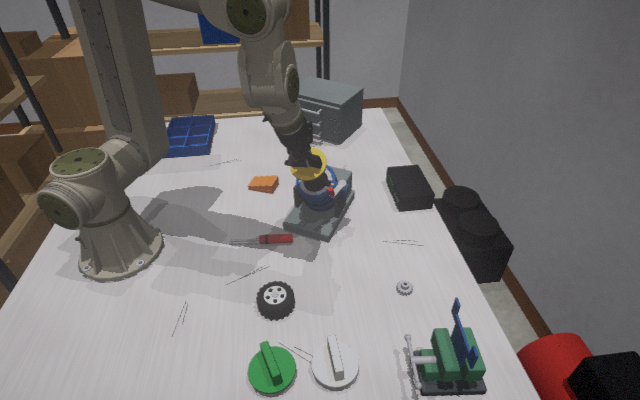

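```bash
python3 - <<'E'
import cv2,numpy as np
a=cv2.imread("pics/w4.png")[110:260,225:400];b=cv2.imread("pics/w4o.png")[110:260,225:400]
cv2.imwrite("pics/w4c.png",np.hstack([cv2.resize(x,(400,343),interpolation=cv2.INTER_CUBIC) for x in(a,b)]))
E
```

```text
(no output)
```

View pics/w4c.png

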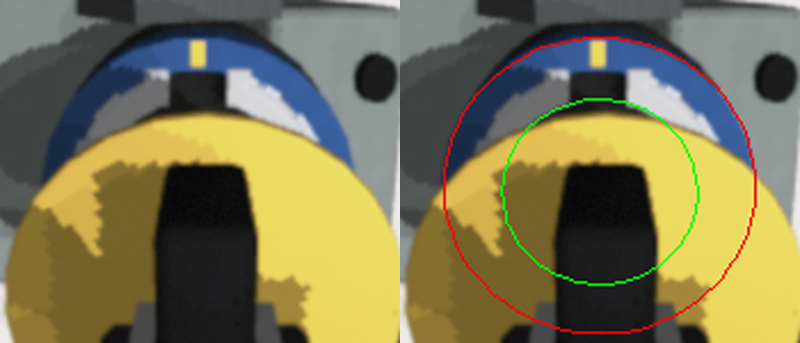

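The predicted rings match the real collar (outer edge top at ~(312,127), yellow mark at (311,133)) to about 1 px, and the bar points at the mark. Now I'll descend along the axis.

```bash
python3 - <<'E'
from plan import *
p,r,s=cur()
P,Rt=tool_at(.012)
rows(p,r,P,Rt,7,0,2)
E
```

```text
[[0,0,11,0.08,0.02,-0.04,0],[0,0,11,0.08,0.02,-0.04,0],[0,0,11,0.08,0.02,-0.04,0],[0,0,11,0.08,0.02,-0.04,0],[1,0,11,0.08,0.02,-0.04,0],[0,0,11,0.08,0.02,-0.04,0],[-0.3,-0.3,11.1,0.08,0.02,-0.04,0]]
end err mm [ 0.03006412 -0.02616306  0.0334189 ] rot deg 0.04097933876927823
```

```bash
python3 -m crank '[[0,0,11,0.08,0,0,0],[0,0,11,0.08,0,0,0],[0,0,11,0.08,0,0,0],[0,0,11,0.08,0,0,0],[0.7,-0.3,11,0.08,0,0,0],[0,0,11,0.08,0,0,0],[0,0,11,0,0,-0.2,0],[0,0,0,0,0,0,0]]'
python3 - <<'E'
from plan import *
for k in range(2): read_camera("wrist")
p,r,s=cur();cc=calibration("wrist");im=read_camera("wrist")
print(s["clock"],s["wrist_force"],s["ft_torque"],s["qvel"].round(3))
P,Rt=tool_at(.012);print("in drum axes",DR.T@(p-P)*1000,np.degrees((r.inv()*Rt).as_rotvec()), "force drum",DR.T@s["wrist_force"])
s4=read_camera("side")
cv2.imwrite("pics/w5.png",im);
cv2.imwrite("pics/w5c.png",np.hstack([cv2.resize(im[120:270,225:425],(440,330)),cv2.resize(s4[130:220,270:370],(360,330),interpolation=cv2.INTER_CUBIC)]))
E
```

```text
clock: 7.8
tcp_pos: [0.5192, -0.0203, 0.3235]
orientation: [0.061, 0.246, 0.938, 0.235]
wrist_force: [-0.3, -0.3, -2.1]
finger_gap: 0.0166
7.9 [ 0.67678333  0.74079981 -1.42053748] [-0.57215398  0.32307994 -0.01446679] [-0.003 -0.007  0.01   0.002  0.002 -0.001]
in drum axes [0.58987322 0.41314638 0.27545189] [ 0.10217309  0.13254859 -0.10737901] force drum [ 0.19532011 -0.22814159 -1.71305232]
```

View pics/w5c.png

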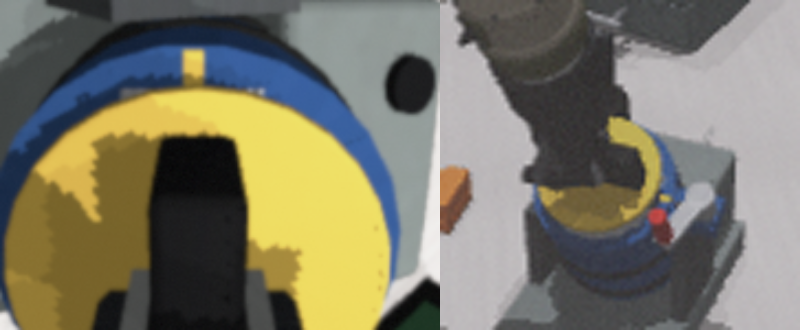

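The flange sits concentric with the collar, the plug is in the hole, and there is no contact force. Now I'll press.

```bash
python3 -m crank '[[-0.4,-0.6,2,0,0,0,0],[0,0,2,0,0,0,0],[0,0,2,0,0,0,0],[0,0,2,0,0,0,0],[0,0,2,0,0,0,0],[0,0,1,0,0,0,0],[0,0,0,0,0,0,0],[0,0,0,0,0,0,0]]' 100
python3 - <<'E'
from plan import *
p,r,s=cur()
P,Rt=tool_at(.0);print("in drum axes",DR.T@(p-P)*1000,np.degrees((r.inv()*Rt).as_rotvec()), "force drum",DR.T@s["wrist_force"],s["ft_torque"])
E
```

```text
clock: 9.0
tcp_pos: [0.5223, -0.017, 0.3148]
orientation: [0.063, 0.246, 0.938, 0.235]
wrist_force: [-3.0, -3.4, 2.7]
finger_gap: 0.0164
in drum axes [-0.02560532 -0.17456248  1.50536331] [ 0.10139904  0.17421012 -0.10911119] force drum [-2.65361899  0.92108071  4.47520917] [-0.7911802   0.64982757  0.04660942]
```

```bash
python3 -m crank '[[0,0,0.8,0,0,0,0],[0,0,0.4,0,0,2,0],[0,0,0,0,0,5,0],[0,0,0,0,0,6,0],[0,0,0,0,0,7,0],[0,0,0,0,0,7,0],[0,0,0,0,0,7,0],[0,0,0,0,0,6,0]]' 110
cat > chk.py <<'E'
from plan import *
p,r,s=cur()
P,Rt=tool_at(.0);rv=np.degrees((Rt.inv()*r).as_rotvec())
print("drum axes mm",DR.T@(p-P)*1000,"rot",rv,"F drum",DR.T@s["wrist_force"],"T drum",DR.T@s["ft_torque"],s["joint_pos"][5],s["finger_gap"])
E
python3 chk.py
```

```text
clock: 10.0
tcp_pos: [0.5228, -0.0164, 0.3139]
orientation: [-0.022, 0.554, 0.796, 0.242]
wrist_force: [-2.0, -4.1, 4.2]
finger_gap: 0.0166
drum axes mm [ 0.26819001 -0.39945536  0.35090997] rot [-0.20471566 -0.14794216 40.34549904] F drum [-2.04492193 -0.29724914  5.81414144] T drum [0.02317291 0.82719272 0.06692438] 0.9451011279238203 0.01660594160466552
```

```bash
python3 -m crank '[[0,0,0,0,0,7,0],[0,0,0,0,0,7,0],[0,0,0,0,0,7,0],[0,0,0,0,0,7,0],[0,0,0,0,0,6,0],[0,0,0,0,0,5,0],[0,0,0,0,0,2,0],[0,0,0,0,0,0,0]]' 
python3 chk.py
python3 - <<'E'
from plan import *
im=read_camera("wrist");cv2.imwrite("pics/w6.png",im)
E
```

```text
clock: 11.0
tcp_pos: [0.5228, -0.0165, 0.3138]
orientation: [-0.105, 0.796, 0.554, 0.22]
wrist_force: [-0.7, -3.6, 5.7]
finger_gap: 0.0168
drum axes mm [ 0.20436042 -0.37219142  0.33495327] rot [-2.53844974e-01 -6.80505181e-02  8.10712592e+01] F drum [-0.37921929 -1.1344324   6.67688824] T drum [-0.20671718  0.66108756 -0.04939166] 1.6557487014507721 0.016813937694163464
```

View pics/w6.png

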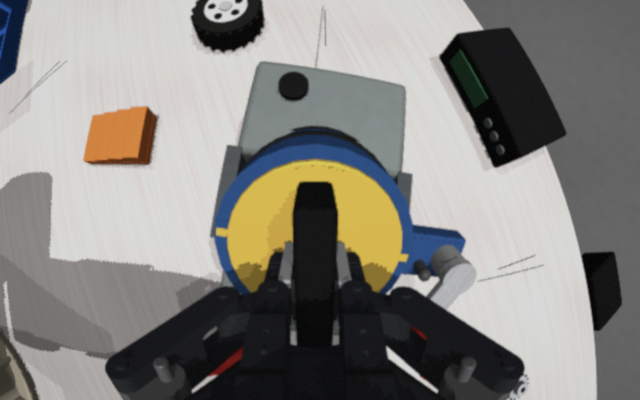

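The lid has turned with the gripper, so the marks are now at left (220,232) and right (403,257). I'll push on to the stop.

```bash
python3 -m crank '[[0,0,0,0,0,1,0],[0,0,0,0,0,1,0],[0,0,0,0,0,1,0],[0,0,0,0,0,1,0],[0,0,0,0,0,0.5,0],[0,0,0,0,0,0,0],[0,0,0,0,0,0,0],[0,0,0,0,0,0,0]]' 
python3 chk.py
```

```text
clock: 12.05
tcp_pos: [0.5224, -0.0162, 0.3137]
orientation: [-0.113, 0.817, 0.523, 0.215]
wrist_force: [-2.8, -5.0, 5.5]
finger_gap: 0.0165
drum axes mm [0.19264806 0.06110651 0.2127073 ] rot [-1.92562608e-01 -7.94576063e-02  8.53699441e+01] F drum [-2.42757904 -0.01390884  7.50178577] T drum [0.14441334 0.96373359 1.97343806] 1.7309425127672637 0.016458831778646665
```

About 2 N·m of torque means it is at the stop. I'll relax the twist, let the lid rise into the pockets while still held, and then open.

```bash
python3 -m crank '[[0,0,0,0,0,-1,0],[0,0,0,0,0,-0.8,0],[0,0,-1,0,0,0,0],[0,0,-1,0,0,0,0],[0,0,-1,0,0,0,0],[0,0,-1,0,0,0,0],[0,0,-1,0,0,0,0],[0,0,0,0,0,0,0]]' 
python3 chk.py
python3 -m crank '[[0,0,0,0,0,0,0.45],[0,0,0,0,0,0,0.45],[0,0,0,0,0,0,0.45],[0,0,0,0,0,0,0.45],[0,0,0,0,0,0,0.45],[0,0,0,0,0,0,0.45],[0,0,0,0,0,0,0.45],[0,0,0,0,0,0,0.45]]' 
python3 chk.py
python3 - <<'E'
from plan import *
im=read_camera("wrist");cv2.imwrite("pics/w7.png",im)
E
```

```text
clock: 13.05
tcp_pos: [0.5213, -0.0184, 0.318]
orientation: [-0.11, 0.809, 0.535, 0.217]
wrist_force: [1.1, -0.4, 2.1]
finger_gap: 0.0168
drum axes mm [-1.34342803e-02  3.56769479e-03  5.13504132e+00] rot [-1.98073418e-01 -2.78802352e-02  8.38145214e+01] F drum [ 1.18270448 -1.15195612  1.75644867] T drum [-0.43396149  0.25354663  0.21216157] 1.6978036404916284 0.016799115260461846
clock: 14.05
tcp_pos: [0.5213, -0.0184, 0.3179]
orientation: [-0.11, 0.809, 0.535, 0.216]
wrist_force: [1.0, 0.5, 0.1]
finger_gap: 0.0384
drum axes mm [-0.05659822  0.0119406   5.08062868] rot [-1.86596906e-01 -3.82773668e-02  8.38132879e+01] F drum [ 0.88567869 -0.66595612 -0.34508126] T drum [-0.05419319  0.42389371 -0.03254864] 1.6977900630944616 0.038426058843844105
```

View pics/w7.png

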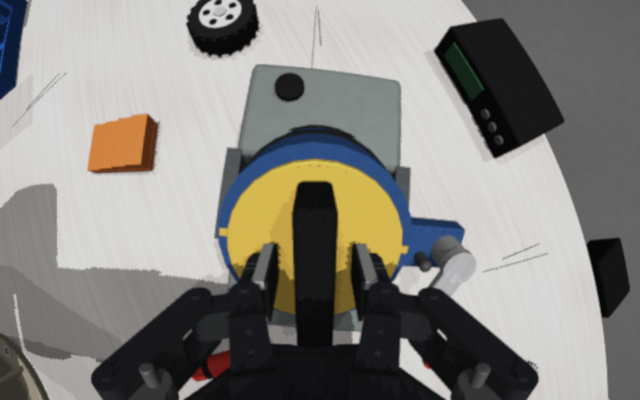

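The lid stays put with the gripper open. I'll retract along the axis, then look at the post.

```bash
python3 -m crank '[[0,0,-5,0,0,0,0.45],[0,0,-11,0,0,0,0.45],[0,0,-13,0,0,0,0.45],[0,0,-13,0,0,0,0.45],[0,0,-13,0,0,0,0.45],[0,0,-13,0,0,0,0.45],[0,0,-12,0,0,0,0.45],[0,0,0,0,0,0,0]]' 
cat >> plan.py <<'E'
def keep_tool(th,back,ztip,ang=35):
    n=np.array([np.cos(np.radians(ang)),np.sin(np.radians(ang))])
    c=np.array([0,-.085])+.042*np.array([-np.cos(th),np.sin(th)])-back*n
    tx=np.array([*n,0]);tz=np.array([0,0,-1.]);M=np.c_[tx,np.cross(tz,tx),tz]
    return O+DR@np.array([*c,ztip+.173]),R.from_matrix(DR@M)
E
python3 - <<'E'
from plan import *
for k in range(2): read_camera("wrist")
p,r,s=cur();cc=calibration("wrist");im=read_camera("wrist");cv2.imwrite("pics/w8.png",im)
cv2.imwrite("pics/t8.png",read_camera("top"));cv2.imwrite("pics/s8.png",read_camera("side"))
P,Rt=keep_tool(.41,.032,.085);print(p,P,s["finger_gap"])
rows(p,r,P,Rt,8,0)
E
```

```text
clock: 15.1
tcp_pos: [0.5028, -0.0517, 0.3895]
orientation: [-0.109, 0.81, 0.534, 0.217]
wrist_force: [0.5, 0.7, -0.3]
finger_gap: 0.0216
[ 0.50260764 -0.05127852  0.3883495 ] [ 0.55385229 -0.13741673  0.34535579] 0.006458969720249426
[[-9,10,2,0,0,-3.6,0],[-10,9,2,0,0,-3.6,0],[-10,9,1,0,0,-3.6,0],[-11,8,2,0,0,-3.6,0],[-12,7,2,0,0,-3.6,0],[-11,7,2,0,0,-3.6,0],[-12,6,2,0,0,-3.6,0],[-13,4.7,1.5,0,0,-3.6,0]]
end err mm [-0.04266375 -0.01017721  0.02204974] rot deg 0.17685337775867607
```

View pics/w8.png

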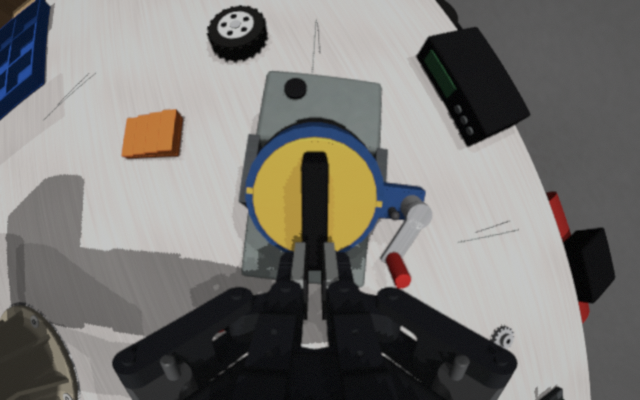

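View pics/s8.png

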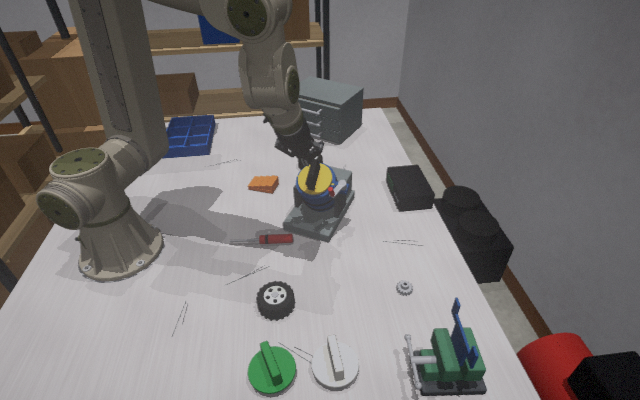

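The lid is seated flush with its bar along the slope. The keeper pivot is at about (418,212) and the red post runs from (392,258) to (403,283). I'll check the keeper angle from this view.

```bash
python3 - <<'E'
from plan import *
cc=calibration("wrist");im=cv2.imread("pics/w8.png");hsv=cv2.cvtColor(im,cv2.COLOR_BGR2HSV)
m=(((hsv[...,0]<8)|(hsv[...,0]>172))&(hsv[...,1]>120)&(hsv[...,2]>50))[240:300,370:430]
ys,xs=np.nonzero(m);u=np.array([xs.mean()+370,ys.mean()+240]);print(u,m.sum())
for t in np.arange(.2,.6,.05):
    b=np.array([0,-.085])+.042*np.array([-np.cos(t),np.sin(t)])
    q=proj(cc,O+np.array([[*b,z] for z in(.021,.039,.057)])@DR.T,True); print(round(t,2),q.round(1).tolist())
E
```

```text
[397.97868217 270.49806202] 516
0.2 [[400.4, 258.5], [405.8, 269.8], [411.9, 282.4]]
0.25 [[398.2, 257.9], [403.6, 269.2], [409.5, 281.8]]
0.3 [[396.1, 257.2], [401.4, 268.4], [407.2, 281.1]]
0.35 [[394.1, 256.4], [399.2, 267.6], [404.9, 280.2]]
0.4 [[392.1, 255.5], [397.1, 266.7], [402.7, 279.3]]
0.45 [[390.1, 254.4], [395.1, 265.6], [400.6, 278.2]]
0.5 [[388.3, 253.3], [393.1, 264.5], [398.5, 277.0]]
0.55 [[386.4, 252.1], [391.2, 263.2], [396.5, 275.8]]
```

```bash
python3 -m crank '[[-9,10,2,0,0,-3.6,0],[-10,9,2,0,0,-3.6,0],[-10,9,1,0,0,-3.6,0],[-11,8,2,0,0,-3.6,0],[-12,7,2,0,0,-3.6,0],[-11,7,2,0,0,-3.6,0],[-12,6,2,0,0,-3.6,0],[-13,5,0,0,0,-3.6,0]]' 
python3 - <<'E'
from plan import *
for k in range(2): read_camera("wrist")
p,r,s=cur();cv2.imwrite("pics/w9.png",read_camera("wrist"))
P,Rt=keep_tool(.41,.032,.030);print(p,P,s["finger_gap"],DR.T@s["wrist_force"])
rows(p,r,P,Rt,8,0)
E
```

```text
clock: 16.35
tcp_pos: [0.554, -0.138, 0.346]
orientation: [-0.053, 0.65, 0.72, 0.237]
wrist_force: [0.5, 0.5, 0.1]
finger_gap: 0.0003
[ 0.55416378 -0.13865594  0.34572028] [ 0.56648498 -0.11487992  0.29680162] -2.4034328354433654e-05 [ 0.33920797 -0.26315511 -0.49178558]
[[0,0,7,0,0,0,0],[0,0,7,0,0,0,0],[0,0,7,0,0,0,0],[1,0,7,0,0,0,0],[0,0,7,0,0,0,0],[0,0,7,0,0,0,0],[0,0,7,0,0,0,0],[0,-0.5,6.8,0,0,0,0]]
end err mm [-0.01427811  0.00452928 -0.04985055] rot deg 0.15257469443647992
```

View pics/w9.png

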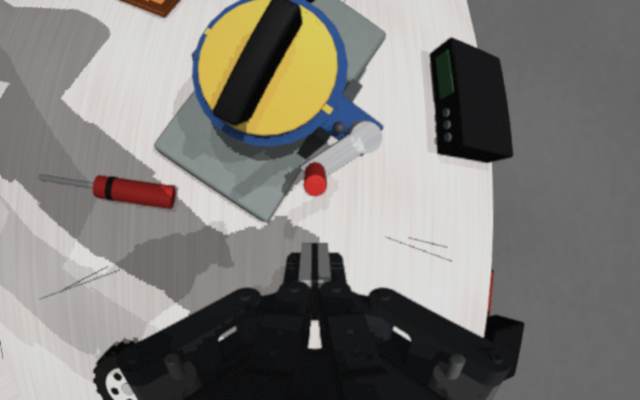

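The keeper is at about 0.38 rad. The post at (316,180) lies straight ahead of the closed fingertips at (316,245). I'll lower beside it.

```bash
python3 -m crank '[[0,0,7,0,0,0,0],[0,0,7,0,0,0,0],[0,0,7,0,0,0,0],[1,0,7,0,0,0,0],[0,0,7,0,0,0,0],[0,0,7,0,0,0,0],[0,0,7,0,0,0,0],[0,-0.5,6.8,0,0,0,0]]' 
python3 - <<'E'
from plan import *
for k in range(3): read_camera("wrist")
p,r,s=cur();cv2.imwrite("pics/w10.png",read_camera("wrist"))
P,Rt=keep_tool(.41,.032,.030);print((p-P)*1000,DR.T@s["wrist_force"])
# push rows
ths=[.38,.45,.55,.65,.75,.85,.95,1.03,1.11,1.19,1.25,1.31,1.37,1.43,1.47,1.47]
pp=p;out=[]
for t in ths:
    P,_=keep_tool(t,.018,.030); d=np.round(r.inv().apply(P-pp)*1000,1); pp=pp+r.apply(d/1000); out.append(d.tolist())
print(out[:8]);print(out[8:])
E
```

```text
clock: 17.5
tcp_pos: [0.5663, -0.1141, 0.2975]
orientation: [-0.053, 0.651, 0.719, 0.237]
wrist_force: [0.4, -0.3, -0.1]
finger_gap: -0.0003
[-0.43702997  0.90165332  0.6719168 ] [ 0.40879642 -0.02228011  0.51146702]
[[11.8, 0.9, 0.3], [2.5, -1.6, 0.0], [3.8, -1.8, 0.0], [3.9, -1.5, 0.0], [4.1, -1.1, 0.0], [4.1, -0.6, 0.0], [4.2, -0.3, 0.0], [3.3, 0.1, 0.0]]
[[3.4, 0.4, 0.0], [3.3, 0.6, 0.0], [2.4, 0.6, 0.0], [2.4, 0.8, 0.0], [2.3, 1.0, 0.0], [2.3, 1.0, 0.0], [1.5, 0.8, 0.0], [0.0, 0.0, 0.0]]
```

View pics/w10.png

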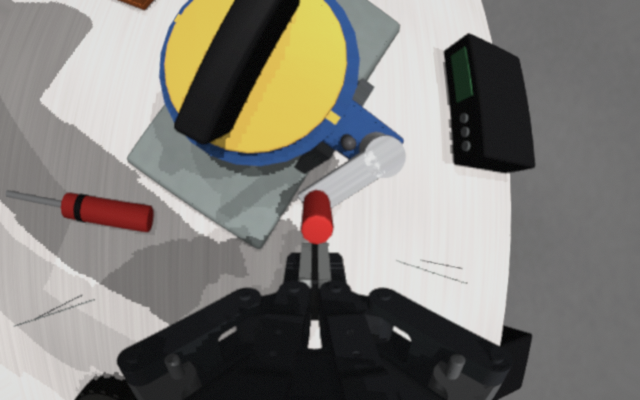

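The post at (317,220) is directly in front of the fingertips. I'll push it along its arc.

```bash
python3 -m crank '[[11.8,0.9,0.3,0,0,0,0],[2.5,-1.6,0,0,0,0,0],[3.8,-1.8,0,0,0,0,0],[3.9,-1.5,0,0,0,0,0],[4.1,-1.1,0,0,0,0,0],[4.1,-0.6,0,0,0,0,0],[4.2,-0.3,0,0,0,0,0],[3.3,0.1,0,0,0,0,0]]' 
python3 - <<'E'
from plan import *
p,r,s=cur();cv2.imwrite("pics/w11.png",read_camera("wrist"))
P,Rt=keep_tool(1.03,.018,.030);print((p-P)*1000,DR.T@s["wrist_force"])
E
```

```text
clock: 18.7
tcp_pos: [0.5548, -0.0801, 0.3104]
orientation: [-0.053, 0.651, 0.719, 0.236]
wrist_force: [-0.7, -3.3, -1.4]
finger_gap: 0.0004
[-0.15613175 -0.43017345  0.25985545] [-3.48301923 -0.98405524  0.23225937]
```

View pics/w11.png

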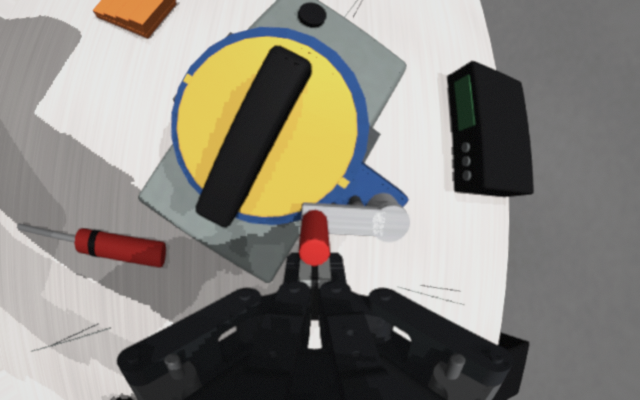

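The keeper is swinging with the fingers, about 3.5 N of detent force. I'll continue home.

```bash
python3 -m crank '[[3.4,0.4,0,0,0,0,0],[3.3,0.6,0,0,0,0,0],[2.4,0.6,0,0,0,0,0],[2.4,0.8,0,0,0,0,0],[2.3,1,0,0,0,0,0],[2.3,1,0,0,0,0,0],[1.5,0.8,0,0,0,0,0],[0,0,0,0,0,0,0]]' 
python3 - <<'E'
from plan import *
p,r,s=cur();cc=calibration("wrist");im=read_camera("wrist")
P,Rt=keep_tool(1.47,.018,.030);print((p-P)*1000,DR.T@s["wrist_force"])
for t,c in((1.5,(0,255,0)),(1.3,(255,0,255))):
    b=np.array([0,-.085])+.042*np.array([-np.cos(t),np.sin(t)])
    q=proj(cc,O+np.array([[*b,z] for z in(.021,.057)])@DR.T,True).astype(int);print(q.tolist())
    cv2.line(im,tuple(map(int,q[0])),tuple(map(int,q[1])),c,1)
cv2.imwrite("pics/w12.png",im)
E
```

```text
clock: 19.75
tcp_pos: [0.5575, -0.0636, 0.3189]
orientation: [-0.053, 0.651, 0.719, 0.237]
wrist_force: [-1.2, 0.3, -0.7]
finger_gap: 0.0001
[ 0.13391479 -0.14828734  0.55367366] [-0.60071053  1.2431262  -0.48045803]
[[315, 216], [316, 249]]
[[309, 229], [308, 264]]
```

View pics/w12.png

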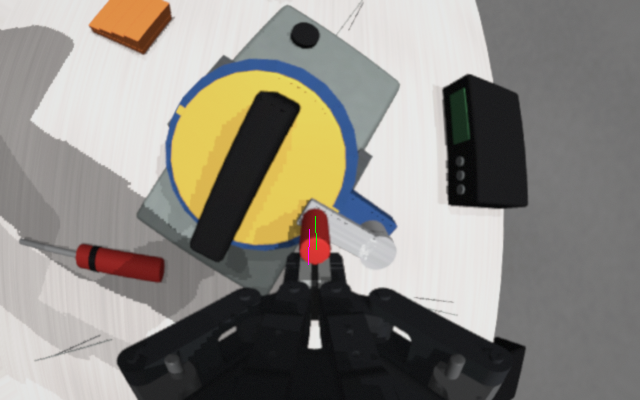

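The post lies on the green 1.5 rad line at (315,216)–(316,249) and the force is nearly zero. I'll nudge a little more to confirm the end stop, then back off.

```bash
python3 -m crank '[[1,0.6,0,0,0,0,0],[1,0.6,0,0,0,0,0],[0.6,0.4,0,0,0,0,0],[0,0,0,0,0,0,0],[0,0,0,0,0,0,0],[0,0,0,0,0,0,0],[0,0,0,0,0,0,0],[0,0,0,0,0,0,0]]' 
python3 - <<'E'
from plan import *
p,r,s=cur()
P,Rt=keep_tool(1.5,.018,.030);print(DR.T@(p-P)*1000,DR.T@s["wrist_force"])
E
```

```text
clock: 20.8
tcp_pos: [0.5581, -0.0622, 0.3195]
orientation: [-0.053, 0.652, 0.719, 0.235]
wrist_force: [-3.5, -5.8, -1.0]
finger_gap: 0.0003
[ 0.59739712 -0.12515187  0.42377009] [-6.42388304  0.19621005  2.31213172]
```

At the end stop (6.4 N reaction). Now back off, rise and verify.

```bash
python3 -m crank '[[-5,0,0,0,0,0,0],[-9,0,0,0,0,0,0],[-9,0,0,0,0,0,0],[0,0,-10,0,0,0,0],[0,0,-20,0,0,0,0],[0,0,-25,0,0,0,0],[0,0,-25,0,0,0,0],[-25,0,-20,0,0,0,0]]' 
python3 -m crank '[[-35,0,-15,0,0,0,0],[-35,0,-10,0,0,0,0],[-25,0,0,0,0,0,0],[-5,0,0,0,0,0,0],[0,0,0,0,0,0,0],[0,0,0,0,0,0,0],[0,0,0,0,0,0,0],[0,0,0,0,0,0,0]]' 
python3 - <<'E'
from plan import *
p,r,s=cur();cc=calibration("wrist");im=read_camera("wrist")
print(s["qvel"].round(3),s["wrist_force"])
for t,c in((1.5,(0,255,0)),(1.3,(255,0,255))):
    b=np.array([0,-.085])+.042*np.array([-np.cos(t),np.sin(t)])
    q=proj(cc,O+np.array([[*b,z] for z in(.021,.057)])@DR.T,True).astype(int);print(q.tolist())
    cv2.line(im,tuple(map(int,q[0])),tuple(map(int,q[1])),c,1)
cv2.imwrite("pics/w13.png",im)
t=read_camera("top");d=read_camera("side");cv2.imwrite("pics/t13.png",t);cv2.imwrite("pics/s13.png",d)
cv2.imwrite("pics/c13.png",np.hstack([cv2.resize(t[150:240,225:345],(400,300),interpolation=cv2.INTER_CUBIC),cv2.resize(d[155:245,270:390],(400,300),interpolation=cv2.INTER_CUBIC)]))
E
```

```text
clock: 21.8
tcp_pos: [0.5422, -0.1457, 0.3926]
orientation: [-0.052, 0.65, 0.72, 0.238]
wrist_force: [0.3, -0.8, -0.5]
finger_gap: -0.0002
clock: 22.8
tcp_pos: [0.5513, -0.2467, 0.3739]
orientation: [-0.053, 0.651, 0.719, 0.237]
wrist_force: [0.3, -0.1, -0.2]
finger_gap: -0.0001
[-0.004  0.003  0.001 -0.001 -0.001 -0.   ] [ 0.31991546 -0.08415407 -0.21443875]
[[313, 6], [313, -6]]
[[309, 13], [308, 2]]
```

View pics/w13.png

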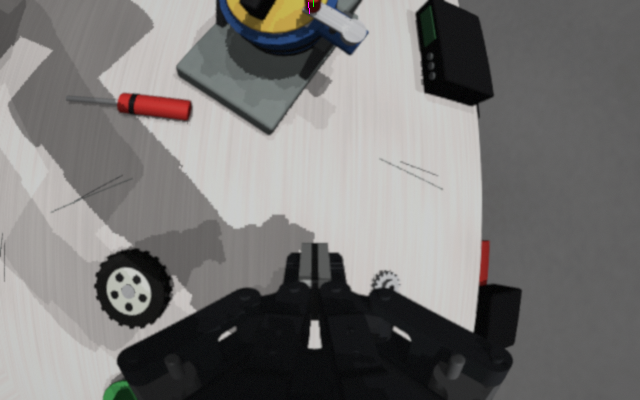

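View pics/c13.png

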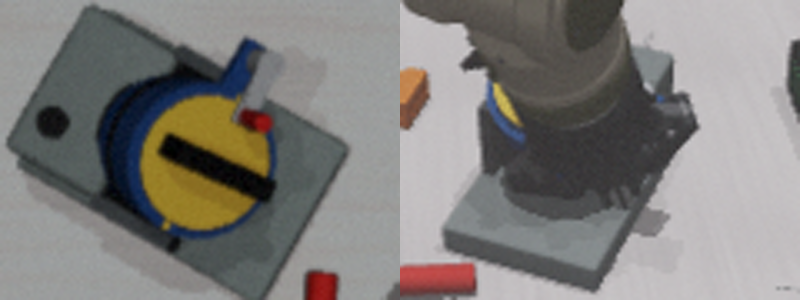

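View pics/t13.png

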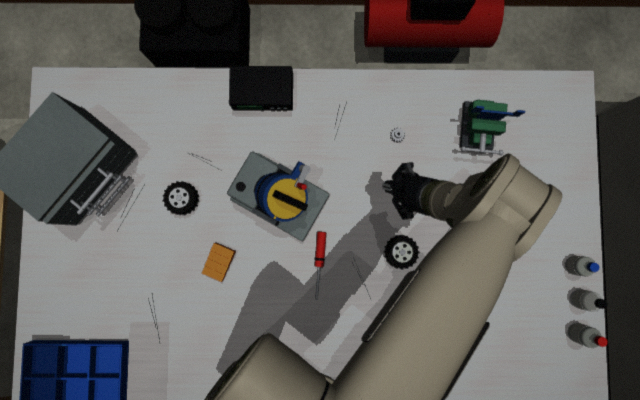

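The top view shows the lid locked, the keeper over its rim with the post at ~(302,186), and the bystanders in place. I'll do a numeric check of the keeper and bar angles before handing in.

```bash
python3 - <<'E'
from plan import *
cc=calibration("top");t=cv2.imread("pics/t13.png");t0=cv2.imread("pics/top0.png");hsv=cv2.cvtColor(t,cv2.COLOR_BGR2HSV)
m=(((hsv[...,0]<8)|(hsv[...,0]>172))&(hsv[...,1]>110)&(hsv[...,2]>50));m[:150]=0;m[210:]=0;m[:,:280]=0;m[:,330:]=0
ys,xs=np.nonzero(m);print("post px",xs.mean(),ys.mean(),m.sum())
for k in(1.2,1.3,1.4,1.5):
    b=np.array([0,-.085])+.042*np.array([-np.cos(k),np.sin(k)]);print(k,proj(cc,O+DR@np.array([*b,.039])).round(1))
x0,y0=265,175
g=(hsv[...,2]<45)[175:218,262:315].astype(np.uint8)
k,l,st,ce=cv2.connectedComponentsWithStats(g);
for j in range(1,k):
    if st[j,4]>60:
        rc=cv2.minAreaRect(np.argwhere(l==j)[:,::-1].astype(np.float32));print(rc,st[j])
for turn in(0,75,79,83):
    a=np.radians(90-turn);q=proj(cc,O+np.array([[.04*np.cos(a)*s,.04*np.sin(a)*s,.0535] for s in(-1,1)])@DR.T);v=q[1]-q[0];print(turn,q.round(1).tolist(),np.degrees(np.arctan2(v[1],v[0])))
E
```

```text
post px 301.6458333333333 185.66666666666666 48
1.2 [[305.2 187.3]]
1.3 [[303.7 186.9]]
1.4 [[302.1 186.5]]
1.5 [[300.7 185.8]]
((27.992198944091797, 25.016254425048828), (35.84455490112305, 7.608854293823242), 25.64100456237793) [ 11  16  35  20 245]
0 [[301.3, 187.2], [284.3, 216.5]] 119.97326003964903
75 [[307.8, 205.7], [277.4, 197.8]] -165.55822721050626
79 [[307.4, 206.8], [277.8, 196.7]] -161.23088986808565
83 [[307.0, 207.8], [278.2, 195.6]] -156.89131262294632
```

```bash
python3 -c "
from workcell import *
print(get_state()['clock'],hand_in())"
```

```text
the job is handed in; nothing more can be done
22.95 None
```

The tumbler is closed: the yellow lid is locked on the drum and the keeper is home over its rim. I handed in at 22.95 s on the robot's clock.

- **Lid:** I put its lugs in the two slots, pressed it against the seal and twisted it clockwise until it met the stop, at about 2 N·m. I then eased the twist and let the lid rise about 5 mm into its pockets before opening the gripper, and it stayed there.
- **Keeper:** I pushed the red post around its arc with closed fingers. The push force fell to near zero once it was past the detent. A further nudge gave a 6.4 N reaction with the fingers at the home position.

**Last checks**
- **Top camera:** the bar measured about 85° from the slots. The stop is at 83°, so that is within my measuring error.
- **Keeper post:** it lay within 1 px of where it should be at 1.5 rad. That view alone reads about 1.45 rad; the wrist view and the stop reaction both agree with home.
- **Robot:** it was clear of everything with no force on the wrist.
- **Other things:** the wheels, driver, pinion, gauge and spare lids were not touched. Those in the last top view look unmoved. The arm hid the spare green and white lids there, and it blocked the final side view of the mouth.

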